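# Load the peel tester and hold its tensioner arm back

### The arm

A 6-joint arm with a two-finger parallel gripper is mounted at the origin on the work surface. World frame = base frame: x ahead of the robot, y to its left, z up, the work surface at z = 0. Lengths are in m, angles in degrees, forces in N, time in s.
With the tool pointing down it reaches from about 0.25 to 0.725 m from the base axis. Payload 9.7 kg.
Tool frame: the origin (TCP) lies between the finger pads; the fingertips stand 19 mm ahead of it and the grasp point (between the pads) is the TCP; z points along the fingers, y is the line along which they close (so a half turn about z gives the same grasp; the last joint's range is limited). The gripper opens to 85 mm and grips with 20 to 120 N. Pads are 22 mm wide; open, the fingers measure 114 mm over their backs; the gripper's body (76 mm by 85 mm) begins 54 mm behind the grasp point. The pads swing forward as they close: fully open they stand 13 mm farther back than shut.
Start: joints at [-68.239, 4.979, 10.078, 95.1, 0, 90], TCP at [0.204, -0.511, 0.215] pointing down, gripper open.
Joint ranges: [-179.16, 179.16], [-48.56, 103.87], [-65.8, 70.77], [-126.05, 130.52], [-82.76, 87.17], [-180, 180]. Speed limits (degrees/s): [127.2, 127.2, 147.25, 180, 180, 180].

### API

Orientations are given as [roll, pitch, yaw] about the fixed x, y, z axes, in that order (R = Rz(yaw) Ry(pitch) Rx(roll)).
In Python, from workcell import telemetry, camera, calibration, workorder gives the robot as it stands.
- The arm moves only by the tool play_rows, never from a script. Its argument "increments" is a list of rows, each a list of 3 entries, a list of its own where there are three numbers: the shift along the tool's x, y, z in mm, then the turn, a rotation vector about the tool's x, y, z in degrees, then the closure, from 0 (fully open) to 1 (shut). In form: [[[x, y, z], [ax, ay, az], jaw], ...]. A call has 1 to 20 rows; each row is the pose to reach, as a shift and turn from the pose commanded when the call began, along the tool's axes at that moment; what a row does not reach only later rows make up. A row lasts 1/10 s, in which the tool goes at most 50 mm and 8.59 degrees, less where a joint would pass 70% of its speed; a pose out of reach is approached as far as the arm can. A call with a gripper value outside its range is refused whole. The fingers move at their own pace and stop on an object; "grip_force" is the grip in N (left out, the last holds). Time passes only in rows, so rows that repeat a pose let the fingers close. It gives the time, the measured TCP pose, the force, the opening and the grip force at its end, in the units of the state.
- telemetry.get_obs(): the state, without advancing time (a new reading comes with each control period).
- camera(name): name is "side" or "top"; returns (picture, depth): 384x512x3 uint8, red, green, blue; 384x512 float32, m along the optical axis (not along the pixel's ray), 0 where there is no reading.
- calibration(name): a dict with "vertical_fov" (degrees; the focal length in pixels is half the picture's height over the tangent of half this angle, whatever the lens; pixels are square), "cx", "cy" (the principal point, pixels), "k1" (the pictures are not rectified: a ray, as slopes to the right and down, at radius r is drawn at 1 + k1 r^2 times it, then the intrinsics apply), "rvec" (rotation vector, rad) and "tvec" (3), from world to camera coordinates, as OpenCV has them. Camera axes: x right, y down, z forward; pixel columns grow to the right and rows downward; lengths in m; the calibration is good to about 2 mm. A picture is of the moment at which its call begins. calibration takes no time and is no camera call.
- workorder.job_done(): hands the job in; it is judged then, once.
The state is a dict: "time": time; "q": joint angles; "qd": joint speeds; "joint_efforts": joint torques, N m; "ee_pos": TCP position; "tcp_rot": TCP orientation; "wrist_force": force on the tool from outside, world axes, zero at the start; "torque": the same for the moment, N m; "opening": finger opening in m; "grasp_force": force on a finger pad.
Only numpy, scipy, OpenCV 4.12 (cv2) and the standard library are available. Lean on these libraries where they do the work, as an engineer would, in place of code of your own. Each camera call takes 0.05 s, during which the arm holds its last target. There are 200 camera calls.

### The job

Take the tall aluminium plate out of the wooden rack, slide it down into the slot of the peel tester until it is fully home, and let go of it. Then push the tester's sprung tensioner arm back by its upright idler post, past the click of the ratchet pawl and on until it is most of the way to its end stop, and hold it there compressed against its spring: finish while still holding it. Leave everything else where it stands.

Things in the scene. Friction and masses are not known exactly. Their poses are not given: they have to be found in the camera images.
- tester: fixed peel tester: white base plate 210 (x) x 310 (y) x 14 high; origin on the work surface, the base's middle 15 mm to +y of it. z up; +x is 'back' (away from the robot at yaw 0). Steel slot block on its -y side, tensioner arm on its +y side, grey gauge box (26 x 75, top 64 mm above the work surface) at the back, centre at x +86, y +30
- slot_mouth (a point): centre of the slot's mouth in the top face of the steel slot block, 50 mm above the work surface; same axes as the tester. The slot is 10.5 mm wide along x and 74 mm long along y, 30 mm deep with a flat floor and a 3 mm chamfer round the mouth; the block measures 44 (x) x 100 (y) mm
- slot_floor (a point): centre of the slot's floor, 20 mm above the work surface, straight below slot_mouth; same axes
- plate: the tall loose aluminium plate: 8 thick (its x) x 70 wide (its y) x 95 tall (its z), about 0.14 kg; origin at the centre of its lower edge face. It stands upright in one of the rack's two slots; either face may look either way in the tester's slot
- short_plate: bystander: aluminium plate of the same thickness and width but only 50 tall; stands in the rack's other slot. Origin at the centre of its underside
- rack: fixed wooden rack 135 (x) x 105 (y) x 35 high, origin at the centre of its underside; two slots across it at x = -35 and +35 mm, each 11 x 73 mm and 25 deep (floor 10 mm above the work surface), so the tall plate stands 70 mm out of it and the short one 25 mm
- tensioner (a joint): swing of the tensioner arm about its upright pivot, rad: 0 = at rest, grows as the idler post is pushed back, 0.60 = end stop. The spring pushes it home: about 6 N at the post at 0, 11 N at 0.55, up to 2 N more while the pawl is passed (from about 0.10). The pawl clicks up behind the arm at about 0.37; if let go after that, the arm springs back to the pawl, to about 0.36
- pivot (a point): axis of the tensioner arm's upright pivot, at the height of the arm's upper face (46 mm above the work surface); fixed in the tester, same axes as the tester
- idler_top (a point): centre of the top of the idler post, a grey upright plastic cylinder, 22 diameter, rising from the arm (46 mm above the work surface) to 98 mm, with a thin 28 mm steel flange at its foot (up to 49 mm); 115 mm from the pivot. The point turns with the arm: y along the arm away from the pivot, x the direction in which to push the post (square to the arm), z up
- pawl (a joint): ratchet pawl under the tensioner arm, rad: 0 = up at rest, grows as the arm's tooth rides over it and presses it down (to about 0.26), and jumps back to 0 at the click
- tub: bystander: white plastic jar 100 diameter x 110 tall, origin at the centre of its underside
- canister: bystander: tin with a yellow wrap, 72 diameter x 130 tall, origin at the centre of its underside
- blue_box: bystander: blue sample box 75 x 55 x 30, origin at the centre of its underside
- weigh_bottle: bystander: small steel weighing bottle 40 diameter x 50 tall, origin at the centre of its underside
- disc: bystander: steel disc 44 diameter x 6 thick, origin at the centre of its underside
- spatula: bystander: spatula 190 long, lying flat along its x, handle to -x
There are look-alikes about, which are no part of the job. Leave any blue look-alike of the plate alone.

How it is judged:
By the outcome, as a careful person would: the job done as asked, in the order asked, and still so for the second after the job is handed in, while the arm keeps its last pose, push and grip.
It also fails if it takes over 58 s, if anything falls off the work surface, if the arm or the gripper's body presses on something with over 40 N, if the wrist force passes 120 N, or if a joint passes its speed limit or range.

## Working session

There is one attempt and no reset: what is moved stays moved. The work goes in short steps, Python scripts to look and compute and a tool call to move; the robot and the scene stay as the last step left them, time stands still between calls to the robot, and variables do not carry over. Pictures are saved under pics/ and viewed, at most 12 in all, crops included, and the job is handed in when it is done.

Besides the shell and the picture viewer there is one more tool, called by a JSON object that holds its "name" and its "arguments", one argument or row to a line. play_rows: Moves the arm, as the interface text tells. Its arguments: {"type":"object","properties":{"increments":{"type":"array"},"grip_force":{"type":"number"}},"required":["increments"]}

```bash
mkdir -p pics; cat > h.py <<'E'
import numpy as np, cv2
from workcell import telemetry, camera, calibration, workorder
def cal(n):
    c=calibration(n); f=192/np.tan(np.radians(c["vertical_fov"])/2)
    R=cv2.Rodrigues(np.array(c["rvec"],float))[0]; t=np.array(c["tvec"],float)
    return f,c["cx"],c["cy"],c["k1"],R,t
def slopes(n,uv):
    f,cx,cy,k,R,t=cal(n); d=(np.atleast_2d(uv).astype(float)-[cx,cy])/f; s=d.copy()
    for _ in range(30): s=d/(1+k*(s**2).sum(1,keepdims=True))
    return s
def plane(n,uv,z):
    f,cx,cy,k,R,t=cal(n); s=slopes(n,uv); r=np.c_[s,np.ones(len(s))]@R; o=-R.T@t
    return o+r*((z-o[2])/r[:,2])[:,None]
def cloud(n,D):
    h,w=D.shape; f,cx,cy,k,R,t=cal(n); v,u=np.mgrid[:h,:w]
    s=slopes(n,np.c_[u.ravel(),v.ravel()]); p=np.c_[s,np.ones(len(s))]*D.reshape(-1,1)
    return ((p-t)@R).reshape(h,w,3)
def proj(n,P):
    f,cx,cy,k,R,t=cal(n); p=np.atleast_2d(P)@R.T+t; s=p[:,:2]/p[:,2:]
    return s*(1+k*(s**2).sum(1,keepdims=True))*f+[cx,cy]
E
python3 - <<'E'
from h import *
for n in("top","side"):
    I,D=camera(n); np.savez(f"{n}0.npz",I=I,D=D); cv2.imwrite(f"pics/{n}0.png",cv2.resize(I[...,::-1],(800,600),interpolation=cv2.INTER_CUBIC))
    f,cx,cy,k,R,t=cal(n); print(n,f,cx,cy,k,-R.T@t,R[2])
print(telemetry.get_obs())
E
```

```text
top 432.2156735898176 256.5295488659263 190.87833539309003 -0.04091285487101714 [ 0.3191047  -0.00856212  1.13719093] [ 0.18069484 -0.00158372 -0.98353793]
side 457.06110059142617 261.3805444847416 196.39038245097655 0.026394332687443605 [0.03224269 0.67116858 0.92193759] [ 0.40413301 -0.5745763  -0.71171524]
{'time': 0.1, 'q': array([-6.82384833e+01,  5.00716801e+00,  1.00387824e+01,  9.51006855e+01,
        5.55980810e-04,  9.00003604e+01]), 'qd': array([ 0.01067179, -0.02824567,  0.1011849 ,  0.02043308, -0.00276685,
        0.06133242]), 'joint_efforts': array([-2.36685792e-04, -5.21562195e+01,  4.65652335e+01,  1.59392174e-02,
        4.42661246e-05,  1.35597551e-05]), 'ee_pos': array([ 0.20382468, -0.5105845 ,  0.21485958]), 'tcp_rot': array([-1.79930929e+02, -5.55545958e-04,  2.17611556e+01]), 'wrist_force': array([ 0.35093546, -0.21165884, -0.12091081]), 'torque': array([-0.01824052, -0.03846191, -0.03917472]), 'grasp_force': 0.0, 'opening': 0.08561182944280767}
```

View pics/top0.png

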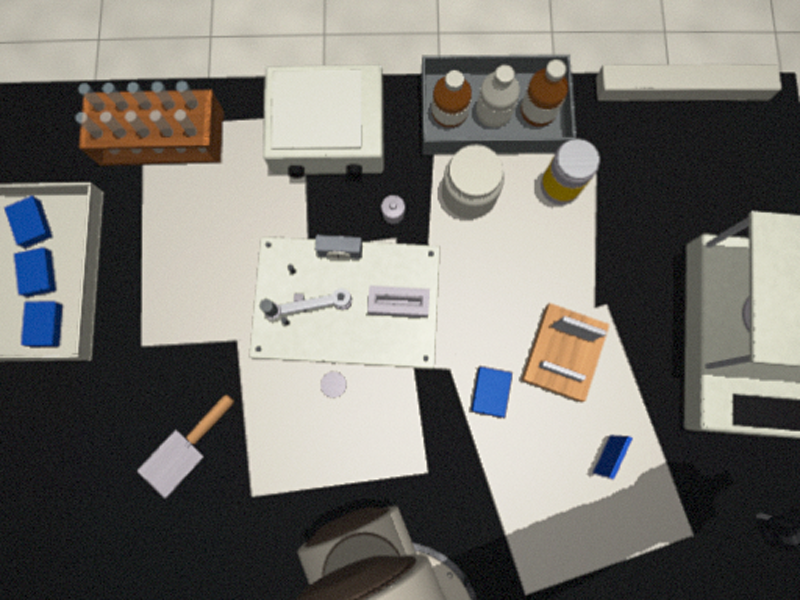

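View pics/side0.png

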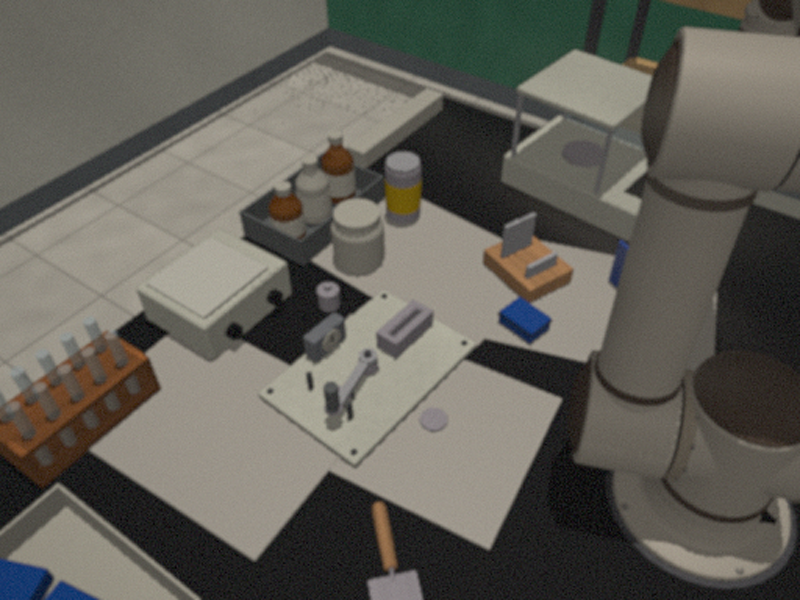

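Top view (800x600 px): the candidates for the plate are the grey plates in the rack, at (583,327) and (562,371), and the blue standing look-alike at (612,456). The one at (583,327) looks tallest, and in the side view it stands high at (518,235). The tester is at (345,300), with the slot at (398,301), the idler post at (267,308) and the pivot at (343,298). I'll measure these and confirm in a crop.

```bash
python3 - <<'E'
from h import *
d=np.load("top0.npz"); I=d["I"];D=d["D"]; C=cloud("top",D); np.save("C.npy",C)
hsv=cv2.cvtColor(I,cv2.COLOR_RGB2HSV)
def rect(P): 
    (c,s,a)=cv2.minAreaRect((P[:,:2]*1000).astype(np.float32)); return np.round(c,1),np.round(s,1),round(a,1)
X,Y,Z=C[...,0],C[...,1],C[...,2]
print("table z",np.median(Z[250:255,100:110]),"base z",np.median(Z[215:225,190:230]),"rack z",np.median(Z[222:228,350:370]))
S=1.5625
roi=np.zeros(Z.shape,bool); roi[int(290/S):int(405/S),int(515/S):int(615/S)]=1
for lo,hi in((.085,.12),(.048,.07),(.1,.11)):
    m=roi&(Z>lo)&(Z<hi); v,u=np.nonzero(m); print(lo,m.sum(),rect(C[m]),"px",u.mean()*S,v.mean()*S, Z[m].mean())
m=(roi&(hsv[...,0]<20)&(hsv[...,1]>90)&(hsv[...,2]>90)).astype(np.uint8)
m=cv2.morphologyEx(m,cv2.MORPH_OPEN,np.ones((3,3)))
m2=(m>0)&(abs(Z-.035)<.006);print("rack",rect(C[m2]))
roi=np.zeros(Z.shape,bool); roi[int(235/S):int(368/S),int(245/S):int(445/S)]=1
m=roi&(abs(Z-.014)<.006); print("base",m.sum(),rect(C[m]))
r2=roi.copy(); r2[:,:int(362/S)]=0
m=r2&(abs(Z-.05)<.006); print("block",m.sum(),rect(C[m]),Z[m].mean())
r2=roi.copy(); r2[:int(265/S)]=0; r2[:,int(362/S):]=0
m=r2&(Z>.085); v,u=np.nonzero(m); print("post",m.sum(),C[m].mean(0),rect(C[m]),u.mean()*S,v.mean()*S)
a=I[180:265,325:400]; b=I[145:240,150:290]
a=cv2.resize(a,None,fx=5.3,fy=5.3,interpolation=cv2.INTER_CUBIC)
b=cv2.resize(b,None,fx=2.9,fy=2.9,interpolation=cv2.INTER_CUBIC)
o=np.zeros((460,800,3),np.uint8); o[:a.shape[0],:a.shape[1]]=a; b=b[:460,:800-a.shape[1]]; o[:b.shape[0],a.shape[1]:a.shape[1]+b.shape[1]]=b
cv2.imwrite("pics/c1.png",o[...,::-1]); print(a.shape,b.shape)
E
```

```text
table z -0.0008239250874516922 base z 0.013294307351458336 rack z 0.03482471940268711
0.085 148 (array([ 463.4, -293.7]), array([70. ,  9.1]), 69.4) px 583.4987331081081 325.6228885135135 0.10091943593951203
0.048 162 (array([ 429.7, -280.8]), array([71.1, 77.1]), 68.3) px 566.8306327160494 357.2145061728395 0.059038754964286205
0.1 103 (array([ 463.5, -293.7]), array([70.,  9.]), 69.1) px 583.935072815534 324.6359223300971 0.10433648210055184
rack (array([ 429.7, -280.4]), array([105.4, 133.5]), 68.8)
base 7442 (array([524.3,  84.3]), array([310.3, 211.1]), 85.9)
block 567 (array([5.553e+02, 2.000e-01]), array([112.4, 123.3]), 88.7) 0.04938198652943042
post 95 [0.45267849 0.14398317 0.38151644] (array([411.1, 104.1]), array([290.1,  20.7]), 46.7) 273.30592105263156 306.26644736842104
(450, 398, 3) (276, 402, 3)
```

View pics/c1.png

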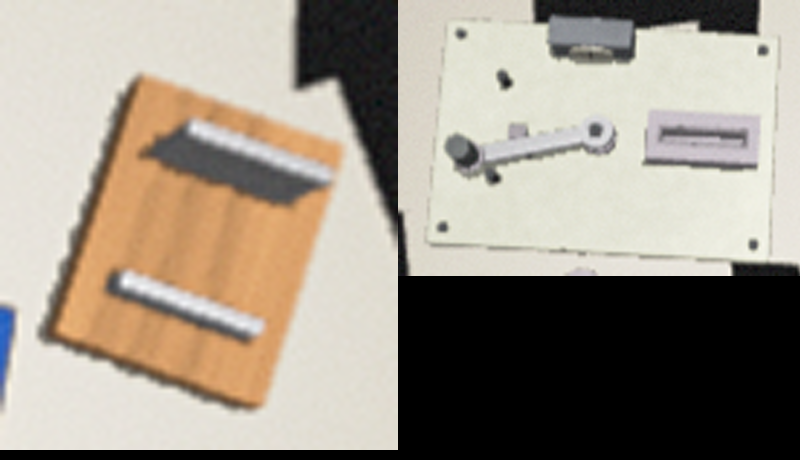

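Confirmed: the plate at crop (255,150), with the long shadow, is the tall one. Its top edge is at z 0.104 m and it measures 70 x 9 mm. The short one at (190,303) tops out at 0.06, as expected. Next I'll refine the slot, pivot and post.

```bash
python3 - <<'E'
from h import *
d=np.load("top0.npz"); I=d["I"];D=d["D"]; C=np.load("C.npy"); Z=C[...,2]
yaw=np.radians(-4.1); ex=np.array([np.cos(yaw),np.sin(yaw)]); ey=np.array([-ex[1],ex[0]]); O=np.array([523.2,69.3])
def loc(P): q=P[...,:2]*1000-O; return np.stack([q@ex,q@ey],-1)
L=loc(C)
def big(m):
    n,l,s,_=cv2.connectedComponentsWithStats(m.astype(np.uint8)); return l==1+np.argmax(s[1:,4])
b=big((abs(Z-.05)<.005)&(abs(L[...,0])<60)&(L[...,1]<-30)&(L[...,1]>-145))
(c,s,a)=cv2.minAreaRect(L[b].astype(np.float32)); print("block local",c,s,a)
# top-face by colour + fixed plane
for n,I2 in(("top",I),("side",np.load("side0.npz")["I"])):
    g=I2.astype(float).mean(2); up=8
    G=cv2.resize(g.astype(np.float32),None,fx=up,fy=up,interpolation=cv2.INTER_CUBIC)
    c0=proj(n,[*(O+ex*0-ey*75)/1000,.05])[0]
    # rectify z=.05 plane to tester axes, 0.25mm/px, about nominal (0,-75)
    xs=np.arange(-40,40,.25); ys=np.arange(-60,60,.25); XX,YY=np.meshgrid(xs,ys,indexing='ij')
    W=O+XX[...,None]*ex+(YY-75)[...,None]*ey
    p=proj(n,np.c_[W.reshape(-1,2)/1000,np.full(W[...,0].size,.05)]).astype(np.float32).reshape(*XX.shape,2)
    R=cv2.remap(I2,p,None,cv2.INTER_LINEAR); cv2.imwrite(f"r_{n}.png",R[...,::-1])
    gr=R.astype(float).mean(2)
    dark=gr<np.percentile(gr[100:220,200:280],50)*.75
    dark[:90]=0;dark[-90:]=0
    try:
        k=big(dark); v,u=np.nonzero(k); r=cv2.minAreaRect(np.c_[xs[v],ys[u]-75].astype(np.float32)); print(n,"slot dark",r,k.sum())
    except Exception as e: print(e)
# post and pivot
m=(abs(Z-.098)<.006)&(abs(L[...,0])<60)&(L[...,1]>80)&(L[...,1]<180); print("post top",m.sum(),L[m].mean(0),np.ptp(L[m],0),Z[m].mean())
m=(abs(Z-.046)<.006)&(abs(L[...,0])<60)&(L[...,1]>-20)&(L[...,1]<180); m=big(m); print("arm",cv2.minAreaRect(L[m].astype(np.float32)))
q=L[m]; e=q[q[:,1]<q[:,1].min()+26]; print("pivot end",q[:,1].min(),e.mean(0),np.ptp(e,0)); 
m=(abs(Z-.064)<.004)&(L[...,0]>60)&(L[...,0]<120)&(abs(L[...,1]-30)<80); print("gauge (86,30)?",cv2.minAreaRect(L[m].astype(np.float32)))
R=np.vstack([cv2.imread("r_top.png"),cv2.imread("r_side.png")]); cv2.imwrite("pics/r.png",R)
E
```

```text
block local (0.3732433319091797, -77.55770874023438) (45.09169387817383, 94.97895812988281) 0.1683657020330429
top slot dark ((0.5134954452514648, -75.52337646484375), (75.46826934814453, 11.297221183776855), 89.03551483154297) 7986
side slot dark ((-5.414561748504639, -70.49478149414062), (7.251641750335693, 68.01470184326172), 0.421284943819046) 6611
post top 64 [-29.32680713 130.93237059] [20.46274725 20.22357248] 0.09735427231739627
arm ((-13.495824813842773, 74.95649719238281), (29.352798461914062, 140.86351013183594), 13.753376960754395)
pivot end 5.985751937703602 [-0.77053009 18.83534789] [29.65491307 25.86143558]
gauge (86,30)? ((84.70741271972656, 29.853172302246094), (28.539031982421875, 72.99665069580078), 0.8534060120582581)
```

View pics/r.png

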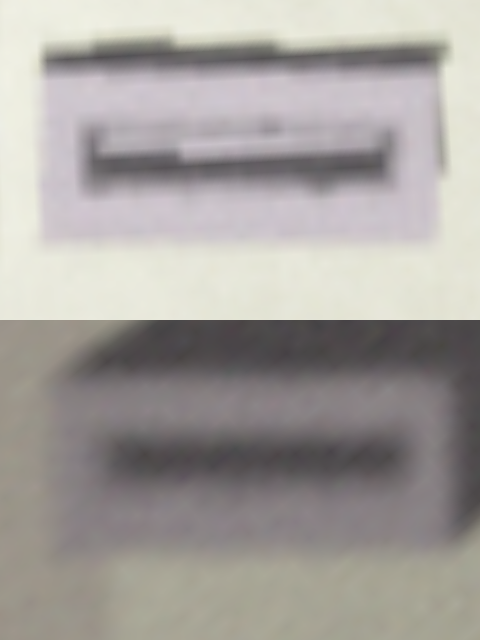

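```bash
cat >> h.py <<'E'
from scipy.spatial.transform import Rotation as Ro
def inc(p,psi):
    o=telemetry.get_obs(); R0=Ro.from_euler('xyz',o["tcp_rot"],degrees=True); Rt=Ro.from_euler('xyz',[180,0,psi],degrees=True)
    print(o["time"],o["ee_pos"],o["tcp_rot"],"shift",np.round(R0.inv().apply(np.array(p)-o["ee_pos"])*1000,1),"turn",np.round((R0.inv()*Rt).as_rotvec(degrees=True),2))
E
python3 -c "
from h import *
inc([.4634,-.2937,.215],69.3)"
```

```text
0.1 [ 0.20382468 -0.5105845   0.21485958] [-1.79930929e+02 -5.55545958e-04  2.17611556e+01] shift [ 321.5 -105.2   -0. ] turn [-6.000e-02 -3.000e-02 -4.754e+01]
```

{"name": "play_rows", "arguments": {
  "increments": [
    [[80,-26,0],[0,0,-8],0],
    [[160,-52,0],[0,0,-16],0],
    [[240,-79,0],[0,0,-28],0],
    [[321.5,-105,0],[0,0,-40],0],
    [[321.5,-105,0],[0,0,-47.5],0],
    [[321.5,-105,0],[0,0,-47.5],0],
    [[321.5,-105,0],[0,0,-47.5],0],
    [[321.5,-105,0],[0,0,-47.5],0],
    [[321.5,-105,0],[0,0,-47.5],0],
    [[321.5,-105,0],[0,0,-47.5],0],
    [[321.5,-105,0],[0,0,-47.5],0],
    [[321.5,-105,0],[0,0,-47.5],0],
    [[321.5,-105,0],[0,0,-47.5],0],
    [[321.5,-105,0],[0,0,-47.5],0]
  ]
}}

```text
time: 1.5
ee_pos: [0.4633, -0.2944, 0.2156]
tcp_rot: [180.0, 0.0, 69.2]
wrist_force: [0.4, 0.4, -0.3]
opening: 0.0859
grasp_force: 0.0
```

```bash
python3 -c "
from h import *
inc([.4634,-.2937,.086],69.3)"
```

```text
1.5 [ 0.46329837 -0.29443304  0.21557452] [1.79991070e+02 9.51687465e-04 6.92202292e+01] shift [  0.7  -0.2 129.6] turn [ 0.01  0.   -0.08]
```

{"name": "play_rows", "arguments": {
  "increments": [
    [[0.5,0,30],[0,0,0],0],
    [[0.5,0,60],[0,0,0],0],
    [[0.5,0,90],[0,0,0],0],
    [[0.5,0,115],[0,0,0],0],
    [[0.5,0,129.5],[0,0,0],0],
    [[0.5,0,129.5],[0,0,0],0],
    [[0.5,0,129.5],[0,0,0],0.5],
    [[0.5,0,129.5],[0,0,0],0.7],
    [[0.5,0,129.5],[0,0,0],0.7],
    [[0.5,0,129.5],[0,0,0],0.7],
    [[0.5,0,129.5],[0,0,0],0.8],
    [[0.5,0,129.5],[0,0,0],0.85],
    [[0.5,0,129.5],[0,0,0],0.9],
    [[0.5,0,129.5],[0,0,0],1],
    [[0.5,0,129.5],[0,0,0],1],
    [[0.5,0,129.5],[0,0,0],1],
    [[0.5,0,129.5],[0,0,0],1],
    [[0.5,0,129.5],[0,0,0],1]
  ],
  "grip_force": 40
}}

```text
time: 3.3
ee_pos: [0.4638, -0.2937, 0.0861]
tcp_rot: [180.0, 0.0, 69.3]
wrist_force: [-0.3, -0.0, 3.2]
opening: 0.0059
grasp_force: 39.3
```

{"name": "play_rows", "arguments": {
  "increments": [
    [[0,0,-10],[0,0,0],1],
    [[0,0,-30],[0,0,0],1],
    [[0,0,-60],[0,0,0],1],
    [[0,0,-90],[0,0,0],1],
    [[0,0,-120],[0,0,0],1],
    [[0,0,-120],[0,0,0],1],
    [[0,0,-120],[0,0,0],1]
  ]
}}

```text
time: 4.0
ee_pos: [0.4639, -0.2937, 0.2062]
tcp_rot: [180.0, 0.0, 69.3]
wrist_force: [-0.7, -0.6, -2.2]
opening: 0.0057
grasp_force: 39.1
```

```bash
python3 - <<'E'
from h import *
yaw=np.radians(-4.1); ex=np.array([np.cos(yaw),np.sin(yaw)]); ey=np.array([-ex[1],ex[0]]); O=np.array([523.2,69.3])
m=(O-75*ey-1*ex)/1000; print("slot",m)
inc([*m,.205],85.9)
E
```

```text
slot [ 0.51684025 -0.00543656]
4.0 [ 0.46392346 -0.29374822  0.20624134] [1.79963764e+02 6.87254936e-03 6.92578178e+01] shift [288.4 -52.6   1.2] turn [ 3.000e-02  1.000e-02 -1.664e+01]
```

{"name": "play_rows", "arguments": {
  "increments": [
    [[20,-4,0],[0,0,-2],1],
    [[50,-9,0],[0,0,-4],1],
    [[80,-15,0],[0,0,-6],1],
    [[110,-20,0],[0,0,-8],1],
    [[140,-26,0],[0,0,-10],1],
    [[170,-31,0],[0,0,-12],1],
    [[200,-37,0],[0,0,-14],1],
    [[230,-42,0],[0,0,-16],1],
    [[260,-48,0],[0,0,-16.6],1],
    [[280,-51,0],[0,0,-16.6],1],
    [[288.5,-52.5,0],[0,0,-16.6],1],
    [[288.5,-52.5,20],[0,0,-16.6],1],
    [[288.5,-52.5,40],[0,0,-16.6],1],
    [[288.5,-52.5,40],[0,0,-16.6],1],
    [[288.5,-52.5,40],[0,0,-16.6],1],
    [[288.5,-52.5,40],[0,0,-16.6],1]
  ]
}}

```text
time: 5.6
ee_pos: [0.5171, -0.0056, 0.1669]
tcp_rot: [179.9, -0.0, 85.8]
wrist_force: [0.7, -0.5, -1.6]
opening: 0.0063
grasp_force: 39.2
```

```bash
python3 - <<'E'
from h import *
print(telemetry.get_obs()["ee_pos"],telemetry.get_obs()["tcp_rot"],telemetry.get_obs()["wrist_force"])
o=np.zeros((600,800,3),np.uint8)
for i,n in enumerate(("top","side")):
    I,D=camera(n); np.savez(f"{n}1.npz",I=I,D=D)
    c=proj(n,[.517,-.005,.09])[0].astype(int); a=I[c[1]-75:c[1]+75,c[0]-50:c[0]+50]; print(n,c)
    o[:, i*400:(i+1)*400]=cv2.resize(a,(400,600),interpolation=cv2.INTER_CUBIC)
cv2.imwrite("pics/h1.png",o[...,::-1])
E
```

```text
[ 0.51705367 -0.00559023  0.16687148] [ 1.79946552e+02 -1.06890212e-03  8.58303839e+01] [ 0.71880808 -0.49068398 -1.56145726]
top [254 188]
side [258 193]
```

View pics/h1.png

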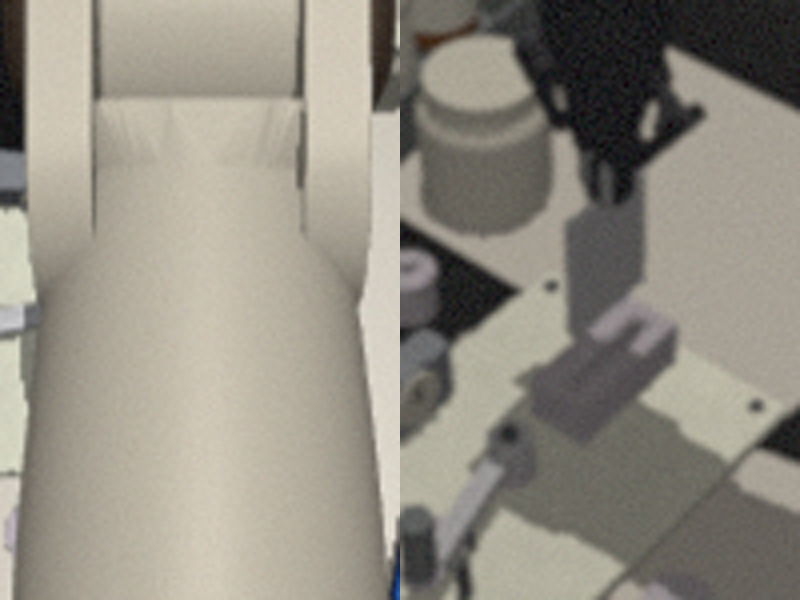

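The side view shows the plate hanging just above the block, with its bottom-left corner at crop (570,330). The top view is blocked by the arm. I'll use the plate itself to measure the side camera's bias, then compare it with the slot in the same camera.

```bash
python3 - <<'E'
from h import *
yaw=np.radians(-4.1); ex=np.array([np.cos(yaw),np.sin(yaw)]); ey=np.array([-ex[1],ex[0]]); O=np.array([523.2,69.3])
xs=np.arange(-40,40,.25); ys=np.arange(-60,60,.25); XX,YY=np.meshgrid(xs,ys,indexing='ij')
W=O+XX[...,None]*ex+(YY-75)[...,None]*ey
def rec(n,I,z):
    p=proj(n,np.c_[W.reshape(-1,2)/1000,np.full(W[...,0].size,z)]).astype(np.float32).reshape(*XX.shape,2)
    return cv2.remap(I,p,None,cv2.INTER_CUBIC)
A=rec("side",np.load("side0.npz")["I"],.05); B=rec("side",np.load("side1.npz")["I"],.1669-.0761)
for K in(A,B):
    for k in range(0,480,40): cv2.line(K,(k,0),(k,4),(255,0,0),1)
    for k in range(0,320,40): cv2.line(K,(0,k),(4,k),(255,0,0),1)
cv2.imwrite("pics/r2.png",np.vstack([A,B])[...,::-1][:600])
# block edges side0: along-y and along-x gradient profile
gA=cv2.GaussianBlur(cv2.cvtColor(A,cv2.COLOR_RGB2GRAY),(0,0),3).astype(float)
pr=gA[:,160:340].mean(1); d=np.gradient(pr); print("A x prof grads",[(round(xs[i],1),round(d[i],2)) for i in range(2,318) if abs(d[i])>abs(d[i-1]) and abs(d[i])>=abs(d[i+1]) and abs(d[i])>.3])
pr=gA[90:200,:].mean(0); d=np.gradient(pr); print("A y",[(round(ys[i]-75,1),round(d[i],2)) for i in range(2,478) if abs(d[i])>abs(d[i-1]) and abs(d[i])>=abs(d[i+1]) and abs(d[i])>.3])
t=telemetry.get_obs()["ee_pos"][:2]*1000-O; print("tcp local",t@ex,t@ey)
E
```

```text
A x prof grads [(np.float64(-26.2), np.float64(2.34)), (np.float64(-12.0), np.float64(-1.86)), (np.float64(-11.0), np.float64(-1.96)), (np.float64(-10.0), np.float64(-2.04)), (np.float64(-9.5), np.float64(-2.01)), (np.float64(-0.2), np.float64(1.78)), (np.float64(0.2), np.float64(1.74)), (np.float64(15.0), np.float64(0.68)), (np.float64(16.8), np.float64(0.96)), (np.float64(17.5), np.float64(1.06)), (np.float64(19.0), np.float64(1.16)), (np.float64(20.2), np.float64(1.11))]
A y [(np.float64(-125.0), np.float64(-0.57)), (np.float64(-124.2), np.float64(-0.72)), (np.float64(-123.2), np.float64(-0.69)), (np.float64(-122.5), np.float64(-0.56)), (np.float64(-121.0), np.float64(-0.44)), (np.float64(-119.8), np.float64(-0.47)), (np.float64(-119.2), np.float64(-0.47)), (np.float64(-118.5), np.float64(-0.44)), (np.float64(-114.8), np.float64(-0.36)), (np.float64(-114.0), np.float64(-0.45)), (np.float64(-112.8), np.float64(-0.5)), (np.float64(-111.5), np.float64(-0.51)), (np.float64(-110.8), np.float64(-0.5)), (np.float64(-110.0), np.float64(-0.58)), (np.float64(-108.8), np.float64(-0.63)), (np.float64(-107.8), np.float64(-0.64)), (np.float64(-106.2), np.float64(-0.5)), (np.float64(-104.5), np.float64(-0.3)), (np.float64(-51.2), np.float64(0.31)), (np.float64(-50.8), np.float64(0.31)), (np.float64(-35.2), np.float64(0.65)), (np.float64(-34.2), np.float64(0.81)), (np.float64(-33.5), np.float64(0.84)), (np.float64(-32.8), np.float64(0.89)), (np.float64(-31.8), np.float64(0.87)), (np.float64(-22.5), np.float64(-1.96)), (np.float64(-21.8), np.float64(-1.97))]
tcp local -0.6583849757854009 -75.01156778891018
```

View pics/r2.png

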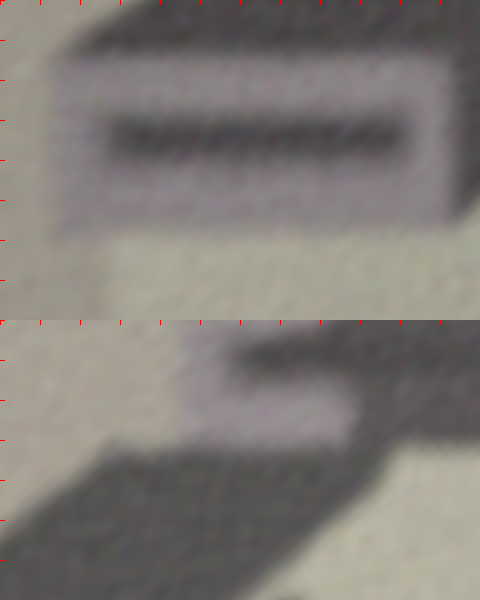

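Relative to the slot, in the same camera, the plate sits at x −4.3 / y −72.8 against the slot's −4.2 / −72.4, so it is aligned to within about 1 mm. I'll descend into the mouth.

{"name": "play_rows", "arguments": {
  "increments": [
    [[0.3,0,15],[0,0,0],1],
    [[0.3,0,30],[0,0,0],1],
    [[0.3,0,38],[0,0,0],1],
    [[0.3,0,42],[0,0,0],1],
    [[0.3,0,45],[0,0,0],1],
    [[0.3,0,48],[0,0,0],1],
    [[0.3,0,50],[0,0,0],1],
    [[0.3,0,50],[0,0,0],1]
  ],
  "grip_force": 40
}}

```text
time: 6.5
ee_pos: [0.5227, -0.0052, 0.1245]
tcp_rot: [179.0, -0.0, 85.8]
wrist_force: [4.3, -0.8, 42.3]
opening: 0.006
grasp_force: 46.7
```

{"name": "play_rows", "arguments": {
  "increments": [
    [[0,0,-8],[0,0,0],1],
    [[0,0,-16],[0,0,0],1],
    [[0,0,-16],[0,0,0],1],
    [[0,0,-16],[0,0,0],1]
  ]
}}

```text
time: 6.9
ee_pos: [0.5165, -0.0049, 0.1312]
tcp_rot: [-179.9, 0.0, 85.9]
wrist_force: [-0.6, 0.2, -2.1]
opening: 0.0058
grasp_force: 40.8
```

```bash
python3 - <<'E'
from h import *
o=telemetry.get_obs();print(o["ee_pos"],o["tcp_rot"],o["wrist_force"],o["torque"])
I,D=camera("side"); np.savez("side2.npz",I=I,D=D)
a=I[125:225,220:340]; cv2.imwrite("pics/h2.png",cv2.resize(a,None,fx=6,fy=6,interpolation=cv2.INTER_CUBIC)[...,::-1])
E
```

```text
[ 0.51651557 -0.00492779  0.13124562] [-1.79924751e+02  4.27251322e-03  8.58616305e+01] [-0.57718279  0.17905277 -2.10331402] [ 0.00124504 -0.01711213  0.00541388]
```

View pics/h2.png

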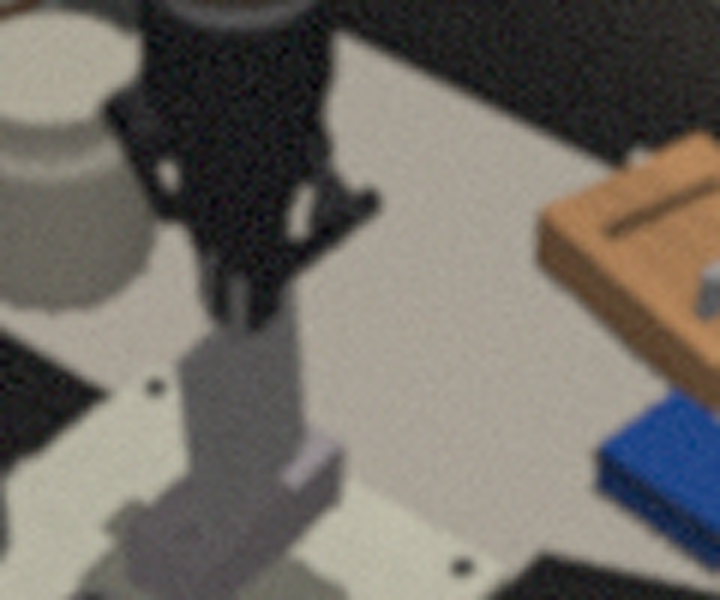

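```bash
python3 - <<'E'
from h import *
yaw=np.radians(-4.1); ex=np.array([np.cos(yaw),np.sin(yaw),0]); ey=np.array([-ex[1],ex[0],0])
for k,t in(("side1",np.array([.51705,-.00559,.16687])),("side2",np.array([.51652,-.00493,.13125]))):
    d=np.load(k+".npz"); C=cloud("side",d["D"]); q=(C-t)*1000; L=np.stack([q@ex,q@ey,q[...,2]],-1)
    lo=-73 if k=="side1" else -68
    m=(abs(L[...,0]+4)<14)&(abs(L[...,1])<48)&(L[...,2]<-22)&(L[...,2]>lo)&(d["D"]>0)
    P=L[m]
    for _ in range(4):
        A=np.c_[np.ones(len(P)),P[:,1],P[:,2]]; c,*_=np.linalg.lstsq(A,P[:,0],rcond=None); r=P[:,0]-A@c; P=P[abs(r)<2.5*r.std()+.3]
    print(k,m.sum(),"face x0 %.2f dx/dy %.3f dx/dz %.3f rms %.2f"%(*c,r.std()), "x at z-72: %.2f"%(c[0]-72*c[2]))
    for z in range(-70,-22,8):
        s=P[abs(P[:,2]-z)<4]; print("  z",z,np.round(np.percentile(s[:,1],[1,99]),1),len(s),round(np.median(s[:,0]),2))
    # image edges
    g=cv2.GaussianBlur(cv2.cvtColor(d["I"],cv2.COLOR_RGB2GRAY),(0,0),1).astype(float)
    for y in(-35,35):
        out=[]
        for z in(-30,-40,-50,-60,-66):
            p=proj("side",(t+(-4*ex+y*ey+z*np.array([0,0,1]))/1000))[0]
            us=np.arange(p[0]-7,p[0]+7,.1); pr=cv2.remap(g.astype(np.float32),us[None].astype(np.float32),np.full((1,len(us)),p[1],np.float32),cv2.INTER_LINEAR)[0]
            gr=np.gradient(pr); out.append((round(us[np.argmax(abs(gr))]-p[0],1)))
        print("  edge y",y,"offset px",out)
E
```

```text
side1 279 face x0 -6.77 dx/dy 0.005 dx/dz 0.013 rms 1.08 x at z-72: -7.67
  z -70 [-27.4  38. ] 35 -7.6
  z -62 [-29.6  36.4] 38 -7.52
  z -54 [-29.7  36.5] 43 -7.33
  z -46 [-26.6  38.2] 41 -7.48
  z -38 [-27.4  36.8] 40 -7.3
  z -30 [-28.8  37.9] 45 -7.15
  edge y -35 offset px [np.float64(-0.4), np.float64(-0.1), np.float64(-0.3), np.float64(0.0), np.float64(-0.1)]
  edge y 35 offset px [np.float64(-1.4), np.float64(-1.3), np.float64(-1.7), np.float64(-1.7), np.float64(-1.7)]
side2 272 face x0 -8.18 dx/dy 0.001 dx/dz 0.090 rms 1.21 x at z-72: -14.68
  z -70 [-26.   35.5] 15 -13.99
  z -62 [-31.4  37.3] 37 -13.6
  z -54 [-30.4  36.5] 41 -13.19
  z -46 [-32.6  37.8] 50 -12.69
  z -38 [-31.8  37.6] 48 -11.5
  z -30 [-28.5  36.1] 41 -11.01
  edge y -35 offset px [np.float64(1.0), np.float64(0.8), np.float64(1.1), np.float64(0.9), np.float64(1.9)]
  edge y 35 offset px [np.float64(-0.8), np.float64(-0.9), np.float64(-1.8), np.float64(-5.0), np.float64(-5.7)]
```

The plate has tilted about 4.4° in the grip: its bottom edge stuck while the tool shifted +x. I'll grip harder, lift a bit, and re-measure the tilt and the block in the same side camera by depth.

{"name": "play_rows", "arguments": {
  "increments": [
    [[0,0,-15],[0,0,0],1],
    [[0,0,-30],[0,0,0],1],
    [[0,0,-30],[0,0,0],1],
    [[0,0,-30],[0,0,0],1],
    [[0,0,-30],[0,0,0],1]
  ],
  "grip_force": 100
}}

```text
time: 7.45
ee_pos: [0.5166, -0.0049, 0.1613]
tcp_rot: [-179.9, 0.0, 85.9]
wrist_force: [0.2, -0.7, -2.4]
opening: 0.0025
grasp_force: 98.4
```

```bash
cat > m.py <<'E'
from h import *
yaw=np.radians(-4.1); ex=np.array([np.cos(yaw),np.sin(yaw),0]); ey=np.array([-ex[1],ex[0],0]); O=np.array([.5232,.0693,0])
def loc(C,t): q=(C-t)*1000; return np.stack([q@ex,q@ey,q[...,2]],-1)
def face(N=4,lo=-72):
    t=telemetry.get_obs()["ee_pos"]; P=[]; Is=[]
    for _ in range(N):
        I,D=camera("side"); L=loc(cloud("side",D),t); Is.append(I.astype(float))
        P.append(L[(abs(L[...,0]+7)<16)&(abs(L[...,1])<48)&(L[...,2]<-22)&(L[...,2]>lo)&(D>0)])
    P=np.vstack(P)
    for _ in range(5):
        A=np.c_[np.ones(len(P)),P[:,1],P[:,2]]; c,*_=np.linalg.lstsq(A,P[:,0],rcond=None); r=P[:,0]-A@c; P=P[abs(r)<2.5*r.std()]
    print("tcp local",loc(t,O),"face x0 %.2f dx/dy %.3f dx/dz %.3f rms %.2f x@-72 %.2f"%(*c,r.std(),c[0]-72*c[2]),"y",np.percentile(P[:,1],[1,99]))
    return np.mean(Is,0).astype(np.uint8),t
E
python3 - <<'E'
from m import *
o=telemetry.get_obs();print(o["ee_pos"],o["tcp_rot"],o["opening"],o["grasp_force"])
face()
for n in("top","side"):
    d=np.load(n+"0.npz"); L=loc(cloud(n,d["D"]),O)
    m=(abs(L[...,2]-50)<5)&(abs(L[...,0])<40)&(abs(L[...,1]+75)<60)
    k,l,s,_=cv2.connectedComponentsWithStats(m.astype(np.uint8)); m=l==1+np.argmax(s[1:,4])
    P=L[m]; print(n,"block",cv2.minAreaRect(P[:,:2].astype(np.float32)),P[:,2].mean(),"pct x",np.percentile(P[:,0],[2,98]),"y",np.percentile(P[:,1],[2,98]))
E
```

```text
[ 0.51658365 -0.00491251  0.16132452] [-1.79944675e+02  2.07285527e-03  8.58616519e+01] 0.00254586380866296 98.3557747467421
tcp local [ -1.29341513 -74.49563663 161.32451993] face x0 -8.32 dx/dy 0.001 dx/dz 0.093 rms 1.09 x@-72 -15.05 y [-32.773411    37.62151054]
top block ((0.36684608459472656, -75.15656280517578), (45.09170150756836, 99.78252410888672), 0.16446414589881897) 49.45637945238955 pct x [-21.82461764  21.69392802] y [-123.7743411   -26.68007632]
side block ((-4.085504531860352, -72.44291687011719), (102.37005615234375, 46.569358825683594), 89.91988372802734) 48.21668976984295 pct x [-26.17617198  17.721947  ] y [-122.22112445  -22.32402082]
```

{"name": "play_rows", "arguments": {
  "increments": [
    [[0,-1.5,0],[-2.2,0,0],1],
    [[0,-1.5,0],[-4.5,0,0],1],
    [[0,-1.5,0],[-4.5,0,0],1],
    [[0,-1.5,0],[-4.5,0,0],1]
  ]
}}

```text
time: 8.05
ee_pos: [0.5151, -0.0048, 0.1621]
tcp_rot: [175.5, -0.0, 85.9]
wrist_force: [0.1, -0.3, -1.3]
opening: 0.0031
grasp_force: 98.5
```

```bash
python3 - <<'E'
from m import *
o=telemetry.get_obs();print(o["ee_pos"],o["tcp_rot"])
I,t=face(6)
xs=np.arange(-40,40,.25); ys=np.arange(-60,60,.25); XX,YY=np.meshgrid(xs,ys,indexing='ij')
def rec(I,z):
    W=O+(XX[...,None]*ex+(YY-75)[...,None]*ey)/1000+[0,0,z]
    return cv2.remap(I,proj("side",W.reshape(-1,3)).astype(np.float32).reshape(*XX.shape,2),None,cv2.INTER_CUBIC)
B=rec(I,t[2]-.0761); cv2.imwrite("pics/r3.png",np.vstack([rec(np.load("side0.npz")["I"],.05),B])[...,::-1][:600])
E
```

```text
[ 0.51509037 -0.00479871  0.16206058] [ 1.75535589e+02 -3.91817685e-03  8.58620992e+01]
tcp local [ -2.79100894 -74.4888921  162.06057706] face x0 -8.15 dx/dy 0.002 dx/dz 0.016 rms 1.00 x@-72 -9.31 y [-30.15565157  38.06775233]
```

View pics/r3.png

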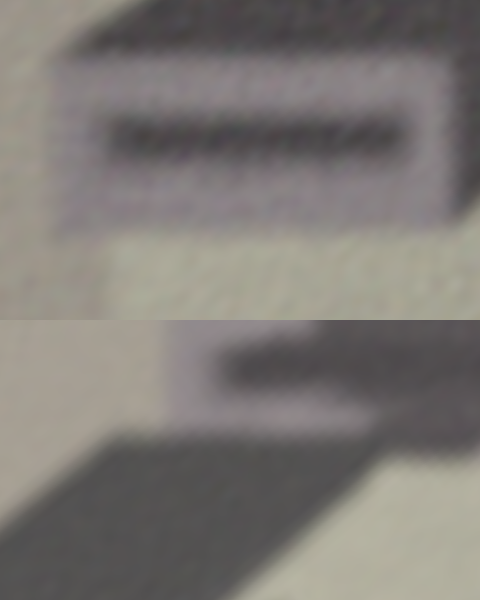

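```bash
cat >> m.py <<'E'
def shift(dx,dy,dz):
    o=telemetry.get_obs(); R=Ro.from_euler('xyz',o["tcp_rot"],degrees=True)
    return np.round(R.inv().apply(ex*dx+ey*dy+np.array([0,0,dz])),2)
E
python3 -c "
from m import *
print(shift(3.9,-.7,0),shift(3.9,-.7,-34),shift(3.9,-.7,-42),shift(1,0,0))"
```

```text
[-0.7   3.89  0.3 ] [-0.7   1.25 34.2 ] [-0.7   0.62 42.18] [0.   1.   0.08]
```

{"name": "play_rows", "arguments": {
  "increments": [
    [[-0.7,3.9,0.3],[0,0,0],1],
    [[-0.7,2.7,15],[0,0,0],1],
    [[-0.7,1.25,34.2],[0,0,0],1],
    [[-0.7,1.1,36],[0,0,0],1],
    [[-0.7,0.95,38],[0,0,0],1],
    [[-0.7,0.8,40],[0,0,0],1],
    [[-0.7,0.6,42.2],[0,0,0],1],
    [[-0.7,0.6,42.2],[0,0,0],1]
  ]
}}

```text
time: 9.15
ee_pos: [0.5193, -0.0058, 0.1201]
tcp_rot: [175.5, -0.0, 85.9]
wrist_force: [-0.6, -0.7, -0.8]
opening: 0.0028
grasp_force: 98.5
```

```bash
python3 - <<'E'
from m import *
o=telemetry.get_obs(); print(o["ee_pos"],loc(o["ee_pos"],O),o["tcp_rot"],o["wrist_force"],o["torque"])
E
```

```text
[ 0.51930742 -0.00580356  0.12014005] [  1.48709273 -75.18966354 120.14005499] [ 1.75479243e+02 -2.86495294e-03  8.58584728e+01] [-0.62352013 -0.70014916 -0.77640798] [-0.01600484  0.08765971 -0.01028721]
```

No contact so far, and the bottom edge should be just inside the mouth. I'll continue gently.

{"name": "play_rows", "arguments": {
  "increments": [
    [[0,-0.16,2],[0,0,0],1],
    [[0,-0.32,4],[0,0,0],1],
    [[0,-0.47,6],[0,0,0],1],
    [[0,-0.47,6],[0,0,0],1]
  ]
}}

```text
time: 9.55
ee_pos: [0.519, -0.0058, 0.1136]
tcp_rot: [175.5, 0.0, 85.9]
wrist_force: [0.5, -0.5, -1.8]
opening: 0.0027
grasp_force: 98.5
```

{"name": "play_rows", "arguments": {
  "increments": [
    [[0,-0.24,3],[0,0,0],1],
    [[0,-0.47,6],[0,0,0],1],
    [[0,-0.7,9],[0,0,0],1],
    [[0,-0.95,12],[0,0,0],1],
    [[0,-1.1,14],[0,0,0],1],
    [[0,-1.1,14],[0,0,0],1]
  ]
}}

```text
time: 10.15
ee_pos: [0.519, -0.0058, 0.0995]
tcp_rot: [175.5, 0.0, 85.9]
wrist_force: [0.7, 1.0, -1.5]
opening: 0.0028
grasp_force: 98.5
```

{"name": "play_rows", "arguments": {
  "increments": [
    [[0,-0.16,2],[0,0,0],1],
    [[0,-0.32,4],[0,0,0],1],
    [[0,-0.4,5],[0,0,0],1],
    [[0,-0.47,6],[0,0,0],1],
    [[0,-0.47,6],[0,0,0],1]
  ]
}}

```text
time: 10.65
ee_pos: [0.5206, -0.006, 0.096]
tcp_rot: [175.3, 0.0, 85.9]
wrist_force: [0.3, -1.6, 8.6]
opening: 0.0028
grasp_force: 100.7
```

The plate has reached the floor at TCP z 0.096, which is where it should be when home. Releasing.

{"name": "play_rows", "arguments": {
  "increments": [
    [[0,0,-1.5],[0,0,0],1],
    [[0,0,-1.5],[0,0,0],0.85],
    [[0,0,-1.5],[0,0,0],0.7],
    [[0,0,-1.5],[0,0,0],0.5],
    [[0,0,-1.5],[0,0,0],0.3],
    [[0,0,-1.5],[0,0,0],0.3],
    [[0,0,-1.5],[0,0,0],0.3],
    [[0,0,-1.5],[0,0,0],0.3]
  ],
  "grip_force": 20
}}

```text
time: 11.45
ee_pos: [0.5191, -0.0058, 0.0954]
tcp_rot: [175.5, -0.0, 85.9]
wrist_force: [0.7, 0.2, 0.4]
opening: 0.0594
grasp_force: 0.0
```

```bash
python3 - <<'E'
from m import *
print(shift(0,0,10),shift(0,0,110)); inc([.45,-.006,.21],85.9)
E
```

```text
[ 0.    0.78 -9.97] [   0.      8.63 -109.66]
11.45 [ 0.519074   -0.00578536  0.09537248] [ 1.75500639e+02 -1.70315641e-03  8.58632407e+01] shift [  -5.2  -59.7 -119.7] turn [ 4.5  -0.   -0.04]
```

{"name": "play_rows", "arguments": {
  "increments": [
    [[0,1.6,-20],[0,0,0],0.3],
    [[0,3.9,-50],[0,0,0],0.3],
    [[0,6.3,-80],[0,0,0],0.3],
    [[0,8.6,-110],[0,0,0],0.5],
    [[0,-20,-115],[4.5,0,0],1],
    [[0,-60,-119],[4.5,0,0],1],
    [[-40,-110,-122],[4.5,0,8],1],
    [[80,-140,-122],[4.5,0,16],1],
    [[80,-140,-122],[4.5,0,24],1],
    [[80,-140,-122],[4.5,0,24],1],
    [[80,-140,-122],[4.5,0,24],1],
    [[80,-140,-122],[4.5,0,24],1],
    [[80,-140,-122],[4.5,0,24],1]
  ]
}}

```text
time: 12.75
ee_pos: [0.3763, 0.0844, 0.2061]
tcp_rot: [-179.8, -0.9, 61.9]
wrist_force: [0.3, 0.4, -0.4]
opening: -0.0003
grasp_force: 0.0
```

```bash
python3 - <<'E'
from m import *
o=telemetry.get_obs(); print(o["time"],o["ee_pos"],o["tcp_rot"],o["opening"])
for n in("top","side"):
    I,D=camera(n); np.savez(n+"3.npz",I=I,D=D); L=loc(cloud(n,D),O)
    m=(L[...,2]>70)&(L[...,2]<130)&(abs(L[...,0])<20)&(abs(L[...,1]+75)<45); P=L[m]
    print(n,"plate",m.sum(), P[:,2].max() if len(P) else 0, np.percentile(P[:,2],[50,95]) if len(P) else 0)
    T=P[P[:,2]>108]; 
    if len(T)>5: print("  top edge",len(T),cv2.minAreaRect(T[:,:2].astype(np.float32)),T[:,2].mean())
    L0=loc(cloud(n,np.load(n+"0.npz")["D"]),O)
    m=(abs(L0[...,2]-98)<6)&(abs(L0[...,0]+29)<20)&(abs(L0[...,1]-131)<20); P=L0[m]; print("  post top",m.sum(),P.mean(0),P.min(0),P.max(0))
    I0=np.load(n+"0.npz")["I"]; dark=(I0.max(2)<75)&(abs(L0[...,0]-20)<100)&(L0[...,1]>85)&(L0[...,1]<165)&(L0[...,2]<80)&(L0[...,2]>8)
    k,l,s,c=cv2.connectedComponentsWithStats(dark.astype(np.uint8))
    for i in range(1,k):
        if s[i,4]>5: q=L0[l==i]; print("   dark",s[i,4],np.round(q.mean(0),1),"maxz",np.round(q[:,2].max(),1), np.round(q[q[:,2].argmax()],1))
I=np.load("side3.npz")["I"]; cv2.imwrite("pics/s3.png",cv2.resize(I[130:310,140:340],None,fx=3.3,fy=3.3,interpolation=cv2.INTER_CUBIC)[...,::-1])
E
```

```text
12.75 [0.37630438 0.08437019 0.20606952] [-179.75512153   -0.89671386   61.90070789] -0.0002862793676754132
top plate 183 118.92570421126476 [112.09047523 117.54489183]
  top edge 108 ((-0.7836859226226807, -76.22921752929688), (8.28018856048584, 67.92047119140625), 0.5142961740493774) 114.53443711577926
  post top 64 [-29.32680713 130.93237059  97.35427232] [-39.65107429 120.84926511  92.68759756] [-19.18832704 141.07283759 100.84251857]
   dark 7 [ 41.8 106.2  31.5] maxz 45.5 [ 41.3 105.7  45.5]
   dark 18 [-35.3 125.   66.6] maxz 79.1 [-39.2 130.7  79.1]
   dark 6 [-46.7 108.2  33.8] maxz 42.5 [-47.6 108.7  42.5]
side plate 282 116.9088463213237 [ 96.83663725 114.36764508]
  top edge 82 ((-4.661134719848633, -70.75408935546875), (9.996634483337402, 68.81156921386719), 2.681366205215454) 112.71740160890239
  post top 63 [-34.01170149 133.89594916  96.18866671] [-43.43358871 122.99716689  92.06853753] [-22.60463717 143.38451169 100.60162566]
   dark 21 [ 38.8 112.7  33.1] maxz 47.4 [ 42.  111.   47.4]
   dark 65 [-38.9 139.4  64.5] maxz 79.4 [-41.2 141.4  79.4]
   dark 27 [-46.3 114.2  33.1] maxz 47.2 [-48.6 115.1  47.2]
```

View pics/s3.png

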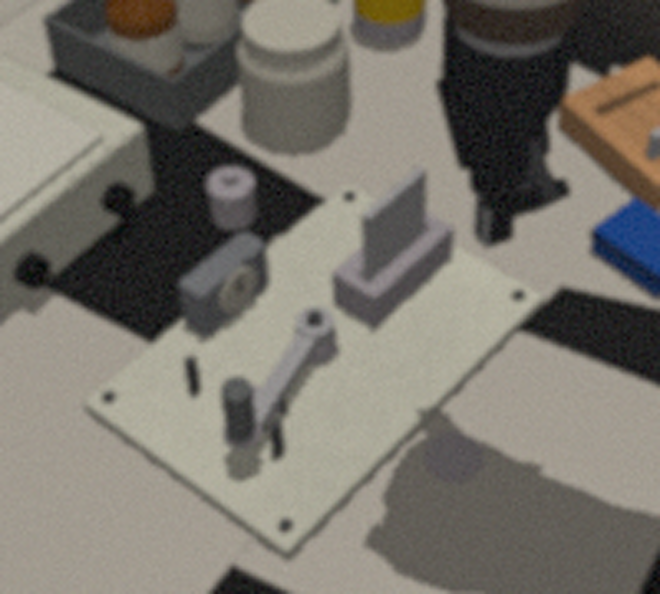

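The plate stands upright and home in the slot, with its top at 114.5 mm against the expected 115. The post is at crop (238,410). The stop pins reach only about 48 mm, so fingertips at about 60 mm will clear them.

```bash
python3 - <<'E'
from m import *
p=O+(ex*-72+ey*132.5)/1000; print(p)
inc([p[0],p[1],.206],-4.1)
inc([p[0],p[1],.080],-4.1)
E
```

```text
[0.46085768 0.20660872 0.        ]
12.85 [0.37634556 0.08410675 0.20595807] [-179.73685731   -0.88901389   61.83163776] shift [147.9  16.7   2.2] turn [-0.74 -0.64 65.93]
12.85 [0.37634556 0.08410675 0.20595807] [-179.73685731   -0.88901389   61.83163776] shift [145.9  17.3 128.2] turn [-0.74 -0.64 65.93]
```

{"name": "play_rows", "arguments": {
  "increments": [
    [[40,4,0],[-0.7,-0.6,8],1],
    [[80,9,0],[-0.7,-0.6,16],1],
    [[120,14,1],[-0.7,-0.6,24],1],
    [[148,16.7,2],[-0.7,-0.6,32],1],
    [[148,16.7,2],[-0.7,-0.6,40],1],
    [[148,16.7,2],[-0.7,-0.6,48],1],
    [[148,16.7,2],[-0.7,-0.6,56],1],
    [[148,16.7,2],[-0.7,-0.6,64],1],
    [[148,16.7,2],[-0.7,-0.6,66],1],
    [[148,16.7,2],[-0.7,-0.6,66],1],
    [[147,17,40],[-0.7,-0.6,66],1],
    [[147,17,80],[-0.7,-0.6,66],1],
    [[146,17.3,110],[-0.7,-0.6,66],1],
    [[146,17.3,128],[-0.7,-0.6,66],1],
    [[146,17.3,128],[-0.7,-0.6,66],1],
    [[146,17.3,128],[-0.7,-0.6,66],1]
  ]
}}

```text
time: 14.45
ee_pos: [0.4641, 0.0076, 0.1097]
tcp_rot: [-177.8, 0.1, -0.4]
wrist_force: [-0.1, 0.1, 0.3]
opening: -0.0001
grasp_force: 0.0
```

```bash
python3 - <<'E'
from m import *
t=telemetry.get_obs(); print(loc(t["ee_pos"],O),t["tcp_rot"],t["wrist_force"]); I,D=camera("side")
cv2.imwrite("pics/s4.png",cv2.resize(I[170:330,120:320],None,fx=3,fy=3,interpolation=cv2.INTER_CUBIC)[...,::-1])
E
```

```text
[-54.50192907 -65.807805   109.70202602] [-1.77767529e+02  1.17785702e-01 -4.30237316e-01] [-0.07620901  0.10080606  0.25604616]
```

View pics/s4.png

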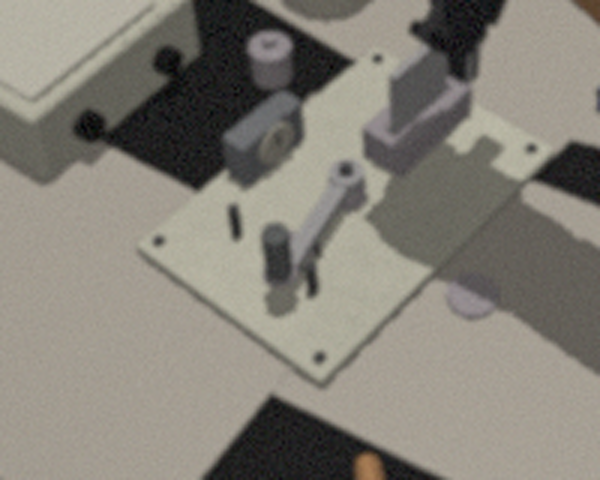

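```bash
python3 - <<'E'
from m import *
t=telemetry.get_obs(); print(t["time"],t["q"],t["qd"],t["ee_pos"],t["tcp_rot"])
E
```

```text
14.5 [ -0.48414356  -7.44923388 -13.98716616  83.67613021   2.23316482
 179.92164162] [0.83735762 0.36714044 1.86317268 2.13997694 0.20379946 0.11133139] [0.46349189 0.0078049  0.10848012] [-177.76654474    0.21100896   -0.40584416]
```

The last joint hit its 180° limit, because yaw = 180 + q1 − q6. Nothing was touched and the force is zero. I'll raise the tool and use the half-turned orientation, yaw 176°.

{"name": "play_rows", "arguments": {
  "increments": [
    [[0,0,-30],[0,0,0],1],
    [[0,0,-60],[0,0,0],1],
    [[0,0,-90],[0,0,0],1],
    [[0,0,-90],[0,0,-8],1],
    [[0,0,-90],[0,0,-16],1],
    [[0,0,-90],[0,0,-24],1],
    [[0,0,-90],[0,0,-24],1]
  ]
}}

```text
time: 15.2
ee_pos: [0.4649, 0.0051, 0.2012]
tcp_rot: [-177.9, -0.9, 23.8]
wrist_force: [-0.0, 0.9, -0.6]
opening: -0.0
grasp_force: 0.0
```

```bash
python3 - <<'E'
from m import *
t=telemetry.get_obs(); print(t["time"],t["q"],t["ee_pos"],t["tcp_rot"])
p=O+(ex*-75+ey*132.5)/1000
inc([p[0],p[1],.2],80); inc([p[0],p[1],.2],175.9)
E
```

```text
15.2 [ -0.82662847  -6.89057356  -3.24490433  93.68693412   2.24395483
 155.37761122] [0.46485496 0.00507176 0.2012118 ] [-177.94271574   -0.89719711   23.77884253]
15.2 [0.46485496 0.00507176 0.2012118 ] [-177.94271574   -0.89719711   23.77884253] shift [  74.9 -187.2    9.1] turn [ -1.45  -1.83 -56.2 ]
15.2 [0.46485496 0.00507176 0.2012118 ] [-177.94271574   -0.89719711   23.77884253] shift [  74.9 -187.2    9.1] turn [   0.51   -3.03 -152.08]
```

{"name": "play_rows", "arguments": {
  "increments": [
    [[15,-37,2],[-0.2,-0.3,-8],1],
    [[30,-75,4],[-0.3,-0.5,-16],1],
    [[45,-112,5],[-0.4,-0.8,-24],1],
    [[60,-150,7],[-0.7,-1,-32],1],
    [[75,-187,9],[-1,-1.3,-40],1],
    [[75,-187,9],[-1.2,-1.6,-48],1],
    [[75,-187,9],[-1.45,-1.83,-56.2],1],
    [[75,-187,9],[-1.45,-1.83,-56.2],1],
    [[75,-187,9],[-1.45,-1.83,-56.2],1]
  ]
}}

```text
time: 16.1
ee_pos: [0.4582, 0.2067, 0.1998]
tcp_rot: [-180.0, -0.0, 79.5]
wrist_force: [0.2, 0.8, -0.1]
opening: -0.0
grasp_force: 0.0
```

```bash
python3 - <<'E'
from m import *
p=O+(ex*-75+ey*132.5)/1000
inc([p[0],p[1],.2],175.9)
E
```

```text
16.1 [0.45824708 0.2067422  0.19979797] [-1.79966762e+02 -6.63477597e-03  7.95095882e+01] shift [ 0.  -0.4 -0.2] turn [-2.000e-02 -3.000e-02 -9.639e+01]
```

{"name": "play_rows", "arguments": {
  "increments": [
    [[0,0,0],[0,0,-8],1],
    [[0,0,0],[0,0,-16],1],
    [[0,0,0],[0,0,-24],1],
    [[0,0,0],[0,0,-32],1],
    [[0,0,0],[0,0,-40],1],
    [[0,0,0],[0,0,-48],1],
    [[0,0,0],[0,0,-56],1],
    [[0,0,0],[0,0,-64],1],
    [[0,0,0],[0,0,-72],1],
    [[0,0,0],[0,0,-80],1],
    [[0,0,0],[0,0,-88],1],
    [[0,0,0],[0,0,-96.3],1],
    [[0,0,0],[0,0,-96.3],1],
    [[0,0,30],[0,0,-96.3],1],
    [[0,0,60],[0,0,-96.3],1],
    [[0,0,90],[0,0,-96.3],1],
    [[0,0,110],[0,0,-96.3],1],
    [[0,0,120],[0,0,-96.3],1],
    [[0,0,120],[0,0,-96.3],1],
    [[0,0,120],[0,0,-96.3],1]
  ]
}}

```text
time: 18.1
ee_pos: [0.4585, 0.2068, 0.0807]
tcp_rot: [180.0, 0.0, 176.0]
wrist_force: [-0.4, 0.8, 0.4]
opening: -0.0002
grasp_force: 0.0
```

```bash
python3 - <<'E'
from m import *
t=telemetry.get_obs(); print(t["time"],t["q"],loc(t["ee_pos"],O),t["tcp_rot"],t["wrist_force"])
E
```

```text
18.1 [ 2.42701484e+01 -1.97459881e+00 -1.19209143e+01  8.00215219e+01
  1.44876272e-02  2.82389172e+01] [-74.3435323  132.55119253  80.69812311] [1.79972019e+02 2.14798488e-02 1.76031230e+02] [-0.44304447  0.78730081  0.38163809]
```

{"name": "play_rows", "arguments": {
  "increments": [
    [[-8,0,0],[0,0,0],1],
    [[-14,0,0],[0,0,0],1],
    [[-19,0,0],[0,0,0],1],
    [[-23,0,0],[0,0,0],1],
    [[-27,0,0],[0,0,0],1],
    [[-31,0,0],[0,0,0],1],
    [[-35,0,0],[0,0,0],1],
    [[-35,0,0],[0,0,0],1]
  ]
}}

```text
time: 18.9
ee_pos: [0.4922, 0.2055, 0.0797]
tcp_rot: [179.9, -0.2, 176.2]
wrist_force: [-8.2, 5.9, 3.7]
opening: -0.0001
grasp_force: 4.4
```

```bash
cat >> m.py <<'E'
def post():
    for n in("top","side"):
        I,D=camera(n); L=loc(cloud(n,D),O)
        b=np.array([0,0]) if n=="top" else np.array([-4.7,3.0])
        m=(abs(L[...,2]-97)<5)&(abs(L[...,0])<60)&(abs(L[...,1]-131)<25)&(I.max(2)>60); m&=(I.max(2).astype(int)-I.min(2)<40); P=L[m]
        m2=(abs(L[...,2]-45)<5)&(abs(L[...,0])<45)&(L[...,1]>40)&(L[...,1]<100); A=L[m2]
        ang=np.nan
        if len(A)>15:
            c=cv2.fitLine(A[:,:2].astype(np.float32),cv2.DIST_HUBER,0,.01,.01).ravel(); ang=np.arctan(-c[0]/c[1])
        print(n,"post",m.sum(),P[:,:2].mean(0)-b if len(P) else 0,"arm",m2.sum(),"angle",ang,"theta",.2505-ang)
E
python3 - <<'E'
from m import *
t=telemetry.get_obs(); print(t["time"],loc(t["ee_pos"],O),t["tcp_rot"],t["wrist_force"])
post()
E
```

```text
18.9 [-40.66987046 133.60209391  79.70918638] [179.88504767  -0.187013   176.23635372] [-8.15499844  5.94148808  3.67968208]
top post 1 [-49.41816627 126.02265576] arm 132 angle 0.19564506 theta 0.05485493
side post 13 [-43.50929386 133.76731463] arm 113 angle 0.28017876 theta -0.029678762
```

{"name": "play_rows", "arguments": {
  "increments": [
    [[-4,0,0],[0,0,0],1],
    [[-8,0,0],[0,0,0],1],
    [[-12,0,0],[0,0,0],1],
    [[-16,0,0],[0,0,0],1],
    [[-20,0,0],[0,0,0],1],
    [[-24,0,0],[0,0,0],1],
    [[-28,0,0],[0,0,0],1],
    [[-32,0,0],[0,0,0],1],
    [[-36,0,0],[0,0,0],1],
    [[-40,0,0],[0,0,0],1],
    [[-43,0,0],[0,0,0],1],
    [[-43,0,0],[0,0,0],1]
  ]
}}

```text
time: 20.2
ee_pos: [0.5351, 0.2024, 0.0805]
tcp_rot: [179.9, -0.1, 176.2]
wrist_force: [-10.6, 3.3, 9.9]
opening: -0.0002
grasp_force: 7.2
```

```bash
python3 - <<'E'
from m import *
t=telemetry.get_obs(); print(t["time"],loc(t["ee_pos"],O),t["tcp_rot"],t["wrist_force"])
post()
I,D=camera("side")
cv2.imwrite("pics/s5.png",cv2.resize(I[130:330,120:320],None,fx=3,fy=3,interpolation=cv2.INTER_CUBIC)[...,::-1])
E
```

```text
20.2 [  2.32974261 133.64422373  80.51846386] [ 1.79900258e+02 -1.43683699e-01  1.76231443e+02] [-10.62012284   3.29356958   9.94541475]
top post 0 0 arm 143 angle -0.18377455 theta 0.43427455
side post 10 [  3.10271466 136.52391336] arm 133 angle -0.20522566 theta 0.45572567
```

View pics/s5.png

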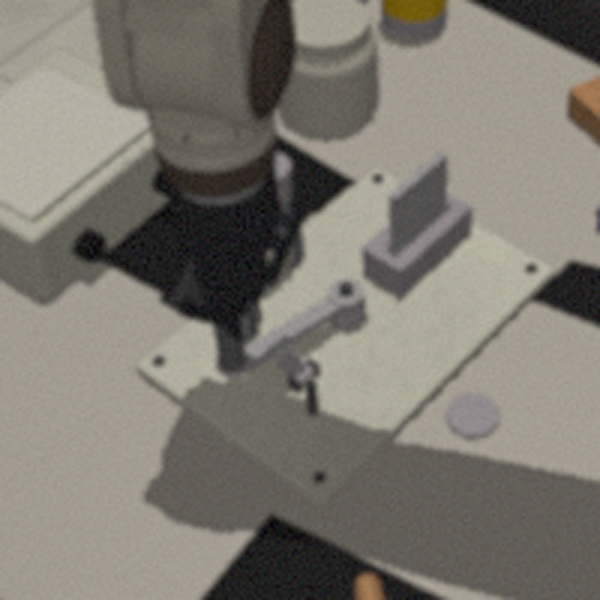

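The arm is swung well back, and the pawl shows at crop (300,370), behind it. Theta is about 0.45–0.47, so I'll push about 6 mm more.

{"name": "play_rows", "arguments": {
  "increments": [
    [[-2,0,0],[0,0,0],1],
    [[-4,0,0],[0,0,0],1],
    [[-6,0,0],[0,0,0],1],
    [[-6,0,0],[0,0,0],1],
    [[-6,0,0],[0,0,0],1],
    [[-6,0,0],[0,0,0],1],
    [[-6,0,0],[0,0,0],1],
    [[-6,0,0],[0,0,0],1]
  ]
}}

```text
time: 21.15
ee_pos: [0.5405, 0.2015, 0.0804]
tcp_rot: [180.0, -0.2, 176.2]
wrist_force: [-11.6, 1.0, 10.1]
opening: -0.0
grasp_force: 7.6
```

```bash
python3 - <<'E'
from m import *
t=telemetry.get_obs(); print(t["time"],loc(t["ee_pos"],O),t["tcp_rot"],t["wrist_force"],t["qd"])
post()
L=loc(cloud("top",np.load("top0.npz")["D"]),O); A=L[(abs(L[...,2]-45)<5)&(abs(L[...,0])<45)&(L[...,1]>40)&(L[...,1]<100)]
c=cv2.fitLine(A[:,:2].astype(np.float32),cv2.DIST_HUBER,0,.01,.01).ravel(); print("rest angle fit",np.arctan(-c[0]/c[1]))
I,D=camera("top"); L=loc(cloud("top",D),O); T=L[(L[...,2]>108)&(L[...,2]<122)&(abs(L[...,0])<15)&(abs(L[...,1]+75)<45)]; print("plate top",len(T),T.mean(0) if len(T) else 0)
E
```

```text
21.15 [  7.77776982 133.1074888   80.4359809 ] [179.96376169  -0.18177808 176.21755674] [-11.62710169   0.95666505  10.12967319] [-0.05536672 -0.05521144  0.09742233 -0.10380128  0.01714219  0.02008942]
top post 0 0 arm 147 angle -0.26701936 theta 0.51751935
side post 11 [ 13.27852084 135.9435424 ] arm 141 angle -0.2815339 theta 0.5320339
rest angle fit 0.30711108
plate top 106 [ -0.84794306 -76.70654733 114.10857617]
```

Theta is about 0.52, with about 11.6 N on the spring. That is past the click and short of the end stop. The plate is still home. Handing in.

```bash
python3 -c "
from workcell import workorder; print(workorder.job_done())"
```

```text
the job is handed in; nothing more can be done
None
```

I handed the job in at about 21 s: the tall plate is fully home in the tester's slot and released, and the arm is still holding the tensioner at about 0.52 rad, past the pawl click and short of the end stop. The first insertion hit the block at 42 N and tilted the plate, so I corrected that and inserted it again; I have not seen the judge's result.

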